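# Wedge the tool rest tight in the honing stand

## Robot

A 6-joint arm with a two-finger parallel gripper is mounted at the origin on a cart in front of the work surface, level with it; the furniture and walls round the work are solid. World frame = base frame: x ahead of the robot, y to its left, z up, the work surface at z = 0. Lengths are in m, angles in rad, forces in N, time in s.
With the tool pointing down it reaches from about 0.35 to 0.85 m from the base axis. Payload 8.1 kg.
Tool frame: the origin (TCP) lies on the mounting face of the last link; the fingertips stand 186 mm ahead of it and the grasp point (between the pads) lies 167 mm ahead of it; z points along the fingers, y is the line along which they close (so a half turn about z gives the same grasp; the last joint's range is limited). The gripper opens to 93 mm and grips with 3 to 60 N. Pads are 15 mm wide; open, the fingers measure 128 mm over their backs; the gripper's body (75 mm by 188 mm) begins 65 mm behind the grasp point.
Start: joints at [-1.316, 0.13, 1.488, -0, 1.523, -0.085], TCP at [0.2, -0.566, 0.405] pointing down, gripper open.
Joint ranges: [-2.96, 2.96], [-0.89, 2.26], [0.02, 2.5], [-1.34, 4.48], [0, 2.73], [-2.66, 2.66]. Speed limits (rad/s): [2.39, 2.39, 2.79, 3.14, 3.14, 3.14].

## Interface

Orientations are given as a rotation vector (axis times angle).
In Python, from plant import * gives the robot as it stands. The module is installed in compiled form; this text tells all that it offers.
- The arm moves only by the tool arm_command, never from a script. Its argument "increments" is a list of rows, each a list of 6 numbers: the shift along the tool's x, y, z in units of 0.2 m (1.0 is 0.2 m), then the turn, a rotation vector about the tool's x, y, z in units of pi rad (1.0 is pi rad). A call has exactly 5 rows; each row is the pose to reach, as a shift and turn from the pose commanded when the call began, along the tool's axes at that moment, turning the shorter way round; what a row does not reach only later rows make up. A row lasts 1/8 s, in which the tool goes at most 62.5 mm and 10.7 degrees, less where a joint would pass 70% of its speed; a pose out of reach is approached as far as the arm can. A call with a number of a shift or a turn outside -1 to 1 is refused whole. A call with a gripper value outside its range is refused whole. "fingers" is the closure, from -1 (fully open) to 1 (shut), set as the call begins (left out, the last holds). The fingers move at their own pace and stop on an object; "force" is the grip in N (left out, the last holds). Time passes only in rows, so rows that repeat a pose let the fingers close, or fill a call up. It gives the time, the measured TCP pose, the force, the opening and the grip force at its end, in the units of the state.
- read_state(): the state, without advancing time (a new reading comes with each control period).
- read_camera(name): name is "scene" or "top" or "wrist"; returns a dict with "image" (384x512x3 uint8, red, green, blue), "fx", "fy", "cx", "cy" (pixels), "T" (4x4, takes a point from camera to world coordinates). Camera axes: x right, y down, z forward; pixel columns grow to the right and rows downward; lengths in m; the calibration is good to about 2 mm. A picture is of the moment at which its call begins. There is no depth.
- close_job(): hands the job in; it is judged then, once.
The state is a dict: "t": time; "q": joint angles; "dq": joint speeds; "joint_torque": joint torques, N m; "tool_pos": TCP position; "orientation": TCP orientation; "force": force on the tool from outside, world axes, zero at the start; "wrist_torque": the same for the moment, N m; "opening": finger opening in m; "gripper_force": force on a finger pad.
Only numpy, scipy, OpenCV 4.12 (cv2) and the standard library are available. Lean on these libraries where they do the work, as an engineer would, in place of code of your own. Each camera call takes 0.05 s, during which the arm holds its last target. There are 200 camera calls.

## Task

Pick up the steel tool rest, set its foot flat on the landing of the honing stand, narrow end towards the stone, and slide it in between the two rails until the tapered dovetail wedges tight, then leave it there. Push it home with about 12 N, never more than 20 N, and keep sideways force off the rails; how far it goes in depends on how the rails are set, so go by feel. Leave the chisels and the tape measure where they are.

Things in the scene. Friction and masses are not known exactly. Their poses are not given: they have to be found in the camera images.
- bed: Honing stand fixed on the bench: grey plate 310 x 130 x 12 mm; its top is the way's floor. Origin on the bench; x runs along the way from the open landing to the whetstone, y left, z up. Plate x = -125 to +185 mm, y = +-65 mm; landing x = -125 to -10 mm; two steel rails x = -10 to +110 mm, outer sides at y = +-52 mm, top 30 mm above the bench; stone from +115 mm (top 38 mm above the bench).
- mouth (a point): Middle of the open end of the way, on its floor; axes as the bed's. The rails' flanks overhang by 15 degrees; at the floor the way is 52.5 mm wide here and narrows 1 mm in 8 mm. The right (-y) rail is fixed but screwed up to 2.5 mm in or out, differently each time, so the foot binds with its nose 46 to 86 mm past the mouth, up to 1.3 mm off the middle, its tail 4 to 44 mm before the mouth.
- tool_rest: Loose steel tool rest, 0.36 to 0.56 kg, upright on the bench: tapered dovetail foot 90 mm long, 20 mm high (underside 55.6 mm wide at the tail, 44.4 mm at the nose), web, cross bar on top. Origin: centre of the foot's underside; x from wide tail to narrow nose, z up. Slides with up to 3 N when free; once it binds the push rises some 5 N per 0.1 mm, and it stays when let go.
- rest_bar (a point): Centre of the rest's cross bar, 56 mm above the foot's underside. The bar is 18 mm thick along the rest's x, 64 mm long along its y and 22 mm high: take it from above across the 18 mm. The web below it is 12 mm thick, 36 mm wide.
- rest_tail (a point): Middle of the foot's flat wide end face (x = -45 mm, 8 mm above its underside), which can be pushed by the closed fingertips.
- rest_nose (a point): Middle of the lower edge of the foot's narrow end (x = +45 mm). A small rib stands on the foot on the nose side of the web, x = 2 to 30 mm, up to 33 mm high.
- chisel1: Bystander: chisel with a yellow handle lying on the bench right of the stand, 276 x 28 x 28 mm, origin under its middle.
- chisel2: Bystander: chisel with a wooden handle beside it, 276 x 28 x 28 mm, origin under its middle.
- tape_measure: Bystander: pocket tape measure on the bench at the right, 37 x 81 x 62 mm, origin under its middle.
Mind the look-alikes: they are no part of the job. Of the things that look like the tool_rest, the smaller one is meant.

How it is judged:
By the outcome, as a careful person would: the job done as asked, in the order asked, and still so for the second after the job is handed in, with the robot touching nothing.
It also fails if it takes over 61 s, if anything falls off the work surface, if the arm or the gripper's body presses on something with over 40 N, if the wrist force passes 120 N, or if a joint passes its speed limit or range.

## Working session

There is one attempt and no reset: what is moved stays moved. The work goes in short steps, Python scripts to look and compute and a tool call to move; the robot and the scene stay as the last step left them, time stands still between calls to the robot, and variables do not carry over. Pictures are saved under pics/ and viewed, at most 10 in all, crops included, and the job is handed in when it is done.

Besides the shell and the picture viewer there is one more tool, called after "Emit:" by a JSON object that holds its "api" and its "payload". arm_command: Moves the arm, as the interface text tells. Shifts and turns lie within -1 to 1; 1 stands for 0.2 m of shift or pi rad of turn. Its arguments: {"type":"object","properties":{"increments":{"type":"array","items":{"type":"array","items":{"type":"number","minimum":-1,"maximum":1}}},"fingers":{"type":"number"},"force":{"type":"number"}},"required":["increments"]}

```bash
mkdir -p pics; cat > h.py <<'E'
from plant import *
import numpy as np, cv2
from scipy.spatial.transform import Rotation as R
def snap(n,f):
    c=read_camera(n); cv2.imwrite(f,c["image"][:,:,::-1]); np.savez(f[:-4]+'.npz',**c); return c
def ray(c,u,v,z):
    d=np.array([(u-c["cx"])/c["fx"],(v-c["cy"])/c["fy"],1.]); T=c["T"]; d=T[:3,:3]@d; o=T[:3,3]
    return o+d*(z-o[2])/d[2]
def proj(c,p):
    T=c["T"]; q=T[:3,:3].T@(np.asarray(p)-T[:3,3]); return np.array([c["fx"]*q[0]/q[2]+c["cx"],c["fy"]*q[1]/q[2]+c["cy"]])
E
python3 - <<'E'
from h import *
a=snap("top","pics/top.png");b=snap("scene","pics/scene.png")
print(a["T"].round(3),a["fx"],b["T"].round(3),b["fx"])
s=read_state();print(s["t"],s["orientation"],s["force"],s["opening"])
cv2.imwrite("pics/both.png",cv2.resize(np.hstack([a["image"],b["image"]])[:,:,::-1],(800,300)))
cv2.imwrite("pics/topL.png",cv2.resize(a["image"][:,:,::-1],(800,600),interpolation=cv2.INTER_CUBIC))
E
```

```text
[[-0.011 -0.988  0.155  0.377]
 [-1.     0.013  0.015 -0.182]
 [-0.017 -0.154 -0.988  1.082]
 [ 0.     0.     0.     1.   ]] 417.94114278401736 [[-0.631 -0.586  0.508 -0.173]
 [-0.776  0.462 -0.43   0.452]
 [ 0.018 -0.666 -0.746  1.145]
 [ 0.     0.     0.     1.   ]] 495.34116854687335
0.1 [-3.09475662e+00 -5.30871231e-01  2.49659506e-04] [ 0.42135686  0.50222013 -0.29861328] 0.09300719535863745
```

View pics/topL.png

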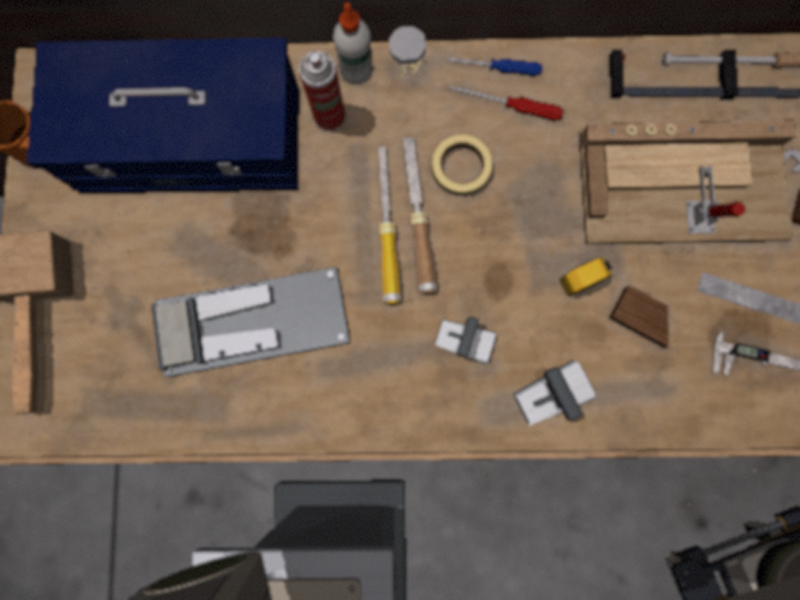

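View pics/scene.png

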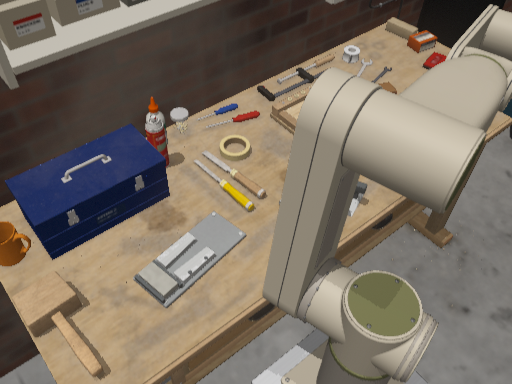

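The stand is at about (250,320) in the enlarged top view (stone on the left, landing on the right). There are two look-alike rests, at (466,341) and (556,393). The one at (466,341) looks smaller, so I'll confirm it with an enlarged crop.

```bash
python3 - <<'E'
from h import *
im=cv2.imread("pics/top.png")
a=im[195:275,265:390]; a=cv2.resize(a,None,fx=6.4,fy=6.4,interpolation=cv2.INTER_CUBIC)
cv2.imwrite("pics/c1.png",a)
b=im[165:245,92:230]; b=cv2.resize(b,None,fx=5.75,fy=5.75,interpolation=cv2.INTER_CUBIC)
cv2.imwrite("pics/c2.png",b); print(a.shape,b.shape)
E
```

```text
(512, 800, 3) (460, 794, 3)
```

View pics/c1.png

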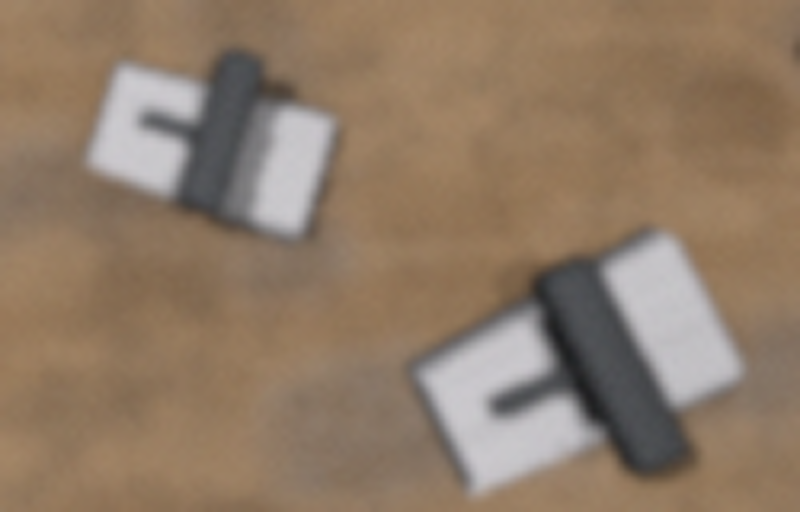

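View pics/c2.png

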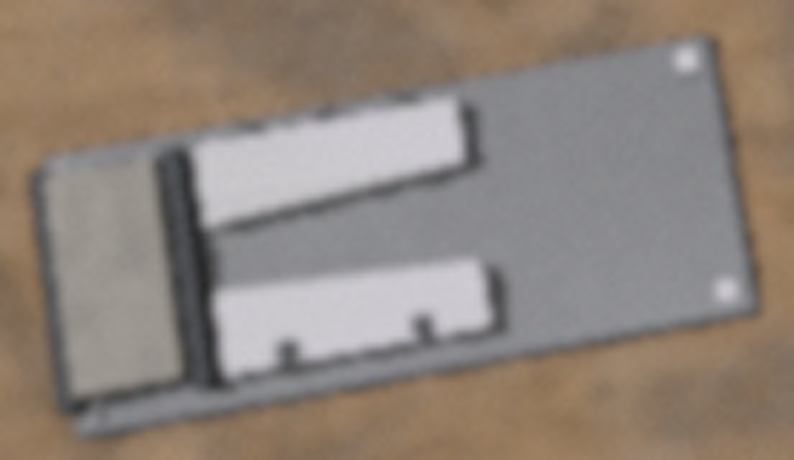

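Crop 1 has the small rest at upper left. Its foot corners are at (122,63) and (88,165) on the narrow, rib side, and (338,118) and (302,238) at the tail, with the bar at (222,132). The large look-alike is at lower right. Crop 2 has the plate corners at (712,40), (758,308), (78,432) and (40,163). Next I fit the poses.

```bash
python3 - <<'E'
from h import *
from scipy.optimize import least_squares
c=dict(np.load("pics/top.npz"))
def fit(obj,px,g):
    f=lambda p:np.concatenate([(proj(c,[p[0]+np.cos(p[2])*o[0]-np.sin(p[2])*o[1],p[1]+np.sin(p[2])*o[0]+np.cos(p[2])*o[1],o[2]])-q) for o,q in zip(obj,px)])
    r=least_squares(f,g); return r.x,r.fun.round(2)
up=lambda p,s,o:[((np.array(q)+.5)/s-.5+np.array(o)) for q in p]
p1=up([(122,63),(88,165),(338,118),(302,238)],6.4,(265,195))
Q=[ray(c,*q,.02)[:2] for q in p1]
n=np.linalg.norm
print("rest nose w,tail w,len",n(Q[0]-Q[1]),n(Q[2]-Q[3]),n((Q[0]+Q[1]-Q[2]-Q[3])/2))
L=up([(415,368),(472,492),(655,230),(743,372)],6.4,(265,195));Q=[ray(c,*q,.02)[:2] for q in L];print("big",n(Q[0]-Q[1]),n(Q[2]-Q[3]),n((Q[0]+Q[1]-Q[2]-Q[3])/2))
t=np.tan(np.radians(15))*.02
wn,wt=.0222-t,.0278-t
# image-up corner: y negative
print("rest",fit([(.045,-wn,.02),(.045,wn,.02),(-.045,-wt,.02),(-.045,wt,.02),(0,0,.067)],p1+up([(222,132)],6.4,(265,195)),[.3,-.25,1.5]))
p2=up([(712,40),(758,308),(78,432),(40,163)],5.75,(92,165))
print("bed",fit([(-.125,-.065,.012),(-.125,.065,.012),(.185,.065,.012),(.185,-.065,.012)],p2,[.35,0,1.5]))
s=read_state(); print(s["tool_pos"],R.from_rotvec(s["orientation"]).as_matrix().round(4))
for q in up([(462,97),(466,160),(190,143),(203,226),(213,290),(225,378),(490,260),(497,325)],5.75,(92,165)): print(ray(c,*q,.03).round(4))
E
```

```text
rest nose w,tail w,len 0.043127353122604975 0.05000101478734731 0.08864112936270059
big 0.052069131396805184 0.06396354661748975 0.11313159327563195
rest (array([ 0.47866683, -0.28150368,  1.26244786]), array([-1.07,  1.47,  0.5 , -1.89, -0.22,  1.02,  0.59, -0.82,  0.19,
        0.23]))
bed (array([0.52001223, 0.04128723, 1.74161308]), array([ 0.04, -1.21,  0.49,  0.92, -0.43,  1.35, -0.1 , -1.17]))
[ 0.19992935 -0.56549681  0.40381373] [[ 9.428e-01  3.333e-01 -4.000e-04]
 [ 3.333e-01 -9.428e-01  1.600e-03]
 [ 1.000e-04 -1.600e-03 -1.000e+00]]
[0.5739 0.0391 0.03  ]
[0.5454 0.0367 0.03  ]
[0.5547 0.1603 0.03  ]
[0.5174 0.1532 0.03  ]
[0.4888 0.1477 0.03  ]
[0.4499 0.1411 0.03  ]
[0.5006 0.0253 0.03  ]
[0.4718 0.0217 0.03  ]
```

The small rest (90 mm long, at 0.479, -0.282) is the one meant; the other measures 113 mm. Bed origin is (0.520, 0.041), yaw 99.8°. Moving over the rest.

Emit:
{"api": "arm_command", "payload": {"increments": [[0.22,-0.1,0.05,0,0,0.04],[0.45,-0.22,0.1,0,0,0.08],[0.67,-0.33,0.2,0,0,0.12],[0.9,-0.44,0.3,0,0,0.165],[0.9,-0.44,0.3,0,0,0.207]]}}

```text
t: 0.72
tool_pos: [0.3421, -0.4195, 0.342]
orientation: [-3.1, 0.486, 0.004]
force: [-0.6, 0.3, 0.5]
opening: 0.093
gripper_force: 0.0
```

```bash
cat >> h.py <<'E'
def inc(p,yaw):
    # tool-down target: tool y axis at world angle yaw (deg); shift/turn in command units from measured pose
    s=read_state(); M=R.from_rotvec(s["orientation"]); y=np.radians(yaw)
    Y=np.array([np.cos(y),np.sin(y),0]);Z=np.array([0,0,-1.]);T=R.from_matrix(np.c_[np.cross(Y,Z),Y,Z])
    print("t",round(s["t"],2),"pos",s["tool_pos"].round(4),"F",np.round(s["force"],2),"q",s["q"].round(2),"open",round(s["opening"],4))
    print("inc",(M.inv().apply(np.array(p)-s["tool_pos"])/.2).round(4),((M.inv()*T).as_rotvec()/np.pi).round(4))
E
python3 -c "
from h import *
inc([.479,-.2815,.32],-107.7)"
```

```text
t 0.72 pos [ 0.3421 -0.4195  0.342 ] F [-0.62  0.26  0.55] q [-0.98  0.01  1.73  0.    1.41  0.9 ] open 0.093
inc [ 0.441  -0.8659  0.1119] [-0.0012  0.001  -0.0006]
```

Emit:
{"api": "arm_command", "payload": {"increments": [[0.11,-0.22,0.03,0,0,0],[0.22,-0.43,0.06,0,0,0],[0.33,-0.65,0.09,0,0,0],[0.44,-0.865,0.112,0,0,0],[0.441,-0.866,0.112,0,0,0]]}}

```text
t: 1.35
tool_pos: [0.4787, -0.2822, 0.3214]
orientation: [-3.103, 0.479, 0.002]
force: [-0.0, -0.9, 0.3]
opening: 0.0931
gripper_force: 0.0
```

```bash
python3 -c "
from h import *
c=snap('wrist','pics/w1.png')
inc([.479,-.2815,.223],-107.7)
print(c['T'].round(3),c['fx'])
for z in(.0,.067):print(proj(c,[.479,-.2815,z]).round(0))
cv2.imwrite('pics/w1L.png',cv2.resize(c['image'][:,:,::-1],(800,600),interpolation=cv2.INTER_CUBIC))"
```

```text
t 1.4 pos [ 0.4778 -0.2836  0.3216] F [-1.02  0.59  0.28] q [-0.63  0.07  1.71 -0.    1.37  1.25] open 0.093
inc [ 0.003  -0.0115  0.4932] [-0.0001  0.0004  0.0004]
[[-0.302 -0.912 -0.276  0.556]
 [-0.953  0.289  0.09  -0.307]
 [-0.002  0.29  -0.957  0.302]
 [ 0.     0.     0.     1.   ]] 337.2767969659552
[262. 186.]
[262. 210.]
```

View pics/w1L.png

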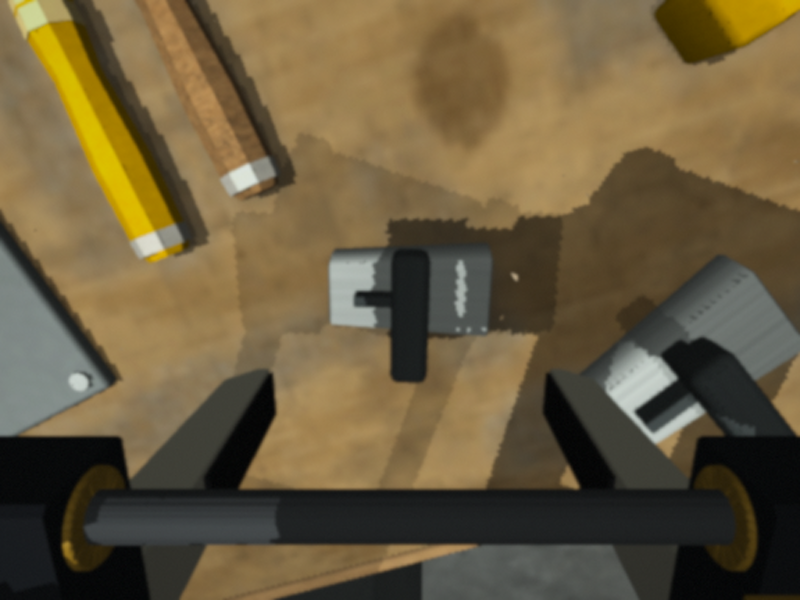

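The wrist view shows the small rest: foot (330–491, 247–332), bar (391–428, 250–382), rib towards the left. The bar is square to the fingers. Measuring it.

```bash
python3 -c "
from h import *
c=dict(np.load('pics/w1.npz'))
f=lambda u,v,z:ray(c,u/1.5625,v/1.5625,z)
a=f(394,251,.067);b=f(428,252,.067);d=f(391,380,.067);e=f(426,381,.067)
print(a,b,d,e);m=(a+b+d+e)/4;print('bar',m,np.linalg.norm(a-d),np.linalg.norm(a-b),np.degrees(np.arctan2(*(a-b)[1::-1])),np.degrees(np.arctan2(*(a-d)[1::-1])))
g=[f(u,v,.0) for u,v in((330,249),(330,325),(491,246),(491,331))]
print(g)
n=(g[0]+g[1])/2-(g[2]+g[3])/2;print(sum(g)/4,np.linalg.norm(n),np.degrees(np.arctan2(n[1],n[0])))
inc([m[0],m[1],.225],-107.7)"
```

```text
[ 0.51587995 -0.28629373  0.067     ] [ 0.51081228 -0.3007758   0.067     ] [ 0.45605237 -0.26523621  0.067     ] [ 0.45041981 -0.2812926   0.067     ]
bar [ 0.4832911  -0.28339958  0.067     ] 0.0634252233185094 0.015343130561352685 70.71369136627041 -19.390545484184923
[array([ 0.51682183, -0.24555611,  0.        ]), array([ 0.47317616, -0.22959327,  0.        ]), array([ 0.49036091, -0.33485731,  0.        ]), array([ 0.44010307, -0.32137171,  0.        ])]
[ 0.48011549 -0.2828446   0.        ] 0.09530757113702487 71.800554237314
t 1.4 pos [ 0.4778 -0.2836  0.3216] F [-1.02  0.59  0.28] q [-0.63  0.07  1.71 -0.    1.37  1.25] open 0.093
inc [ 0.0263 -0.0089  0.4832] [-0.0001  0.0004  0.0004]
```

Emit:
{"api": "arm_command", "payload": {"increments": [[0.018,-0.008,0.1,0,0,0.004],[0.018,-0.008,0.24,0,0,0.004],[0.018,-0.008,0.38,0,0,0.004],[0.018,-0.008,0.48,0,0,0.004],[0.018,-0.008,0.483,0,0,0.004]], "fingers": -0.3}}

```text
t: 2.02
tool_pos: [0.4798, -0.2843, 0.2232]
orientation: [-3.098, 0.507, 0.006]
force: [-0.1, -0.4, 0.1]
opening: 0.0604
gripper_force: 0.0
```

Emit:
{"api": "arm_command", "payload": {"increments": [[0,0,0,0,0,0],[0,0,0,0,0,0],[0,0,0,0,0,0],[0,0,0,0,0,0],[0,0,0,0,0,0]], "fingers": 1, "force": 30}}

```text
t: 2.65
tool_pos: [0.4814, -0.2841, 0.2261]
orientation: [-3.1, 0.505, -0.001]
force: [-0.2, 2.4, 3.1]
opening: 0.0179
gripper_force: 30.0
```

Emit:
{"api": "arm_command", "payload": {"increments": [[0,0,-0.1,0,0,0],[0,0,-0.2,0,0,0],[0,0,-0.3,0,0,0],[0,0,-0.42,0,0,0],[0,0,-0.42,0,0,0]]}}

```text
t: 3.28
tool_pos: [0.4821, -0.285, 0.3134]
orientation: [3.098, -0.505, 0.008]
force: [0.8, -0.3, -4.6]
opening: 0.0174
gripper_force: 30.0
```

```bash
python3 -c "
from h import *
inc([.5302,-.0181,.31],-80.2)"
```

```text
t 3.27 pos [ 0.4821 -0.285   0.3134] F [ 0.81 -0.28 -4.57] q [-0.63  0.08  1.71 -0.    1.34  1.27] open 0.0174
inc [-0.1959 -1.342   0.0133] [ 0.001  -0.0017 -0.1573]
```

Emit:
{"api": "arm_command", "payload": {"increments": [[-0.03,-0.15,0,0,0,-0.03],[-0.06,-0.35,0,0,0,-0.06],[-0.09,-0.55,0,0,0,-0.1],[-0.11,-0.75,0,0,0,-0.13],[-0.13,-0.9,0,0,0,-0.158]]}}

```text
t: 3.9
tool_pos: [0.5135, -0.1038, 0.309]
orientation: [-3.129, -0.278, 0.001]
force: [-0.0, -0.6, -5.1]
opening: 0.0175
gripper_force: 30.0
```

```bash
python3 -c "
from h import *
inc([.5302,-.0181,.31],-80.2)"
```

```text
t 3.9 pos [ 0.5135 -0.1038  0.309 ] F [-0.04 -0.58 -5.09] q [-0.3  -0.01  1.81  0.    1.34  1.1 ] open 0.0175
inc [ 0.1574 -0.407  -0.005 ] [-0.0002  0.0002  0.0019]
```

Emit:
{"api": "arm_command", "payload": {"increments": [[0.05,-0.13,0,0,0,0.002],[0.1,-0.27,0.03,0,0,0.002],[0.157,-0.407,0.08,0,0,0.002],[0.157,-0.407,0.13,0,0,0.002],[0.157,-0.407,0.13,0,0,0.002]]}}

```text
t: 4.53
tool_pos: [0.5298, -0.02, 0.2821]
orientation: [-3.13, -0.263, 0.005]
force: [-0.6, -0.0, -4.9]
opening: 0.0176
gripper_force: 30.0
```

```bash
python3 -c "
from h import *
c=snap('wrist','pics/w2.png');t=snap('top','pics/t2.png')
inc([.5302,-.0181,.24],-80.2)
cv2.imwrite('pics/w2L.png',cv2.resize(c['image'][:,:,::-1],(800,600),interpolation=cv2.INTER_CUBIC))"
```

```text
t 4.62 pos [ 0.5304 -0.0205  0.2835] F [-0.03 -0.35 -4.96] q [-0.14  0.04  1.81 -0.    1.29  1.27] open 0.0176
inc [ 0.0013 -0.0122  0.2176] [ 0.      0.0002 -0.0015]
```

View pics/w2L.png

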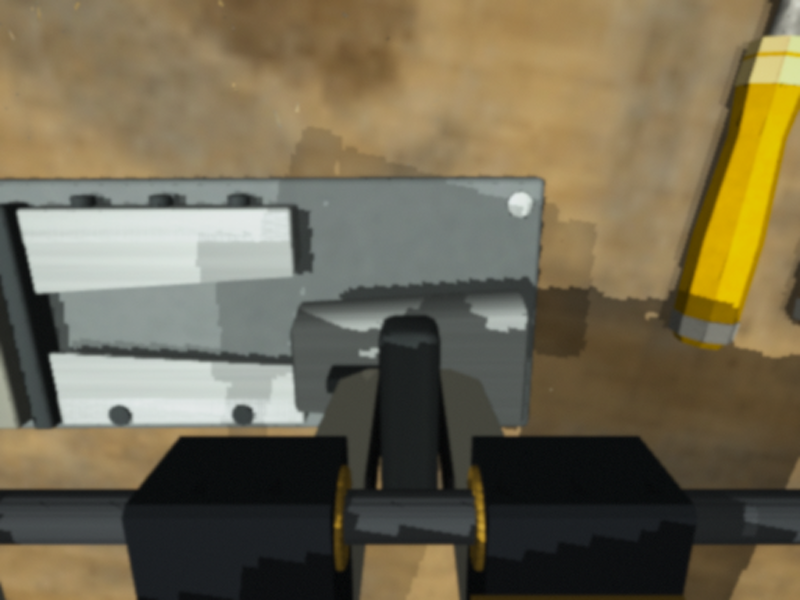

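The wrist view shows the rest held level over the landing. The far rail is at (18–296, 207–292), the landing corner at (543,178), the near rail's inner edge from (50,352) to (292,363), and the foot's far lower edge from (303,302) to (527,291).

```bash
python3 -c "
from h import *
c=dict(np.load('pics/w2.npz'))
f=lambda u,v,z:ray(c,u/1.5625,v/1.5625,z)
s=read_state();print(s['tool_pos'])
th=1.7416;o=np.array([.5200,.0413]);B=np.array([[np.cos(th),np.sin(th)],[-np.sin(th),np.cos(th)]])
b=lambda p:(B@(p[:2]-o)*1000).round(1)
for n,u,v,z in [('plate corner',543,178,.012),('plate far edge',100,179,.012),('plate near L',60,428,.012),('railF out open',291,207,.03),('railF out stone',18,210,.03),('railF in open',296,275,.03),('railF in stone',35,292,.03),('railN in open',292,363,.03),('railN in stone',50,352,.03),('foot nose far bot',303,302,.0575),('foot tail far bot',527,291,.0575),('nose top far',291,330,.0775),('nose top near',297,412,.0775),('tail top near',527,425,.0775)]: print(n,b(f(u,v,z)))
print('tcp',b(s['tool_pos']))
"
```

```text
[ 0.53037765 -0.02053177  0.28351205]
plate corner [-123.9  -66.5]
plate far edge [ 80.9 -66.9]
plate near L [124.9  62.3]
railF out open [-10.6 -55.6]
railF out stone [108.8 -54.8]
railF in open [-10.7 -25.2]
railF in stone [109.2 -17.7]
railN in open [-6.  17.7]
railN in stone [108.3  11.7]
foot nose far bot [-18.9 -20.5]
foot tail far bot [-109.4  -24.7]
nose top far [-18.  -15.4]
nose top near [-18.   18.4]
tail top near [-108.1   24.4]
tcp [-62.7   0.3]
```

Emit:
{"api": "arm_command", "payload": {"increments": [[0.02,0,0.05,0,0,-0.003],[0.02,0,0.1,0,0,-0.003],[0.02,0,0.15,0,0,-0.003],[0.02,0,0.2,0,0,-0.003],[0.02,0,0.2,0,0,-0.003]]}}

```text
t: 5.25
tool_pos: [0.5339, -0.0191, 0.2423]
orientation: [-3.129, -0.277, 0.004]
force: [-0.3, -0.8, -4.7]
opening: 0.0181
gripper_force: 30.0
```

```bash
python3 -c "
from h import *
c=snap('wrist','pics/w3.png')
inc([.5302,-.0181,.238],-80.2)
cv2.imwrite('pics/w3L.png',cv2.resize(c['image'][90:330,0:400,::-1],(800,480),interpolation=cv2.INTER_CUBIC))"
```

```text
t 5.3 pos [ 0.5343 -0.0191  0.2431] F [ 0.46  0.19 -5.02] q [-0.13  0.1   1.83 -0.    1.22  1.26] open 0.0174
inc [-0.019  -0.0085  0.0255] [-0.0001  0.0004  0.0017]
```

View pics/w3L.png

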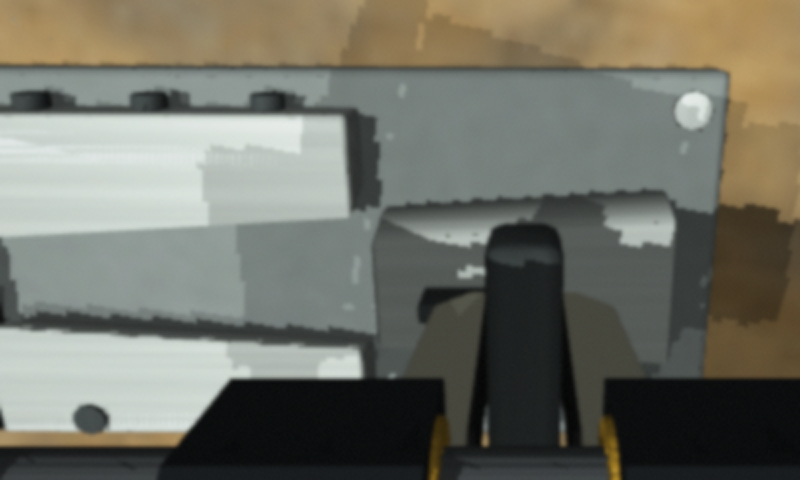

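This view has the far rail's inner edge from (349,216) to (0,238), the near rail's inner edge from (362,348) to (20,328), and the foot's far lower edge from (385,212) to (668,192).

```bash
python3 -c "
from h import *
c=dict(np.load('pics/w3.npz'))
f=lambda u,v,z:ray(c,(u+.5)/2-.5,(v+.5)/2-.5+90,z)
s=read_state()
th=1.7416;o=np.array([.5200,.0413]);B=np.array([[np.cos(th),np.sin(th)],[-np.sin(th),np.cos(th)]])
b=lambda p:(B@(p[:2]-o)*1000).round(1)
for n,u,v,z in [('plate corner',727,70,.012),('plate far edge',0,67,.012),('railF out open',349,112,.03),('railF out stone',0,113,.03),('railF in open',349,216,.03),('railF in L',0,238,.03),('railN in open',362,348,.03),('railN in L',20,328,.03),('foot nose far bot',385,212,.0165),('foot tail far bot',668,192,.0165),('nose left edge bot',378,330,.0165),('nose left top',374,250,.0365)]: print(n,b(f(u,v,z)))
print('tcp',b(s['tool_pos']))
"
```

```text
plate corner [-123.4  -67. ]
plate far edge [ 99.4 -66.8]
railF out open [-11.3 -56.2]
railF out stone [ 88.5 -55.4]
railF in open [ -9.1 -25.1]
railF in L [ 96.8 -17.6]
railN in open [-10.2  18.7]
railN in L [97.1 12.3]
foot nose far bot [-17.1 -22.4]
foot tail far bot [-106.9  -29.5]
nose left edge bot [-12.4  19.1]
nose left top [-17.5 -16.7]
tcp [-61.9  -3.8]
```

Emit:
{"api": "arm_command", "payload": {"increments": [[0.01,0,0.004,0,0,0],[0.01,0,0.008,0,0,0],[0.01,0,0.012,0,0,0],[0.01,0,0.016,0,0,0],[0.01,0,0.016,0,0,0]]}}

```text
t: 5.92
tool_pos: [0.5364, -0.0188, 0.2405]
orientation: [-3.129, -0.277, 0.0]
force: [0.4, -0.0, -4.4]
opening: 0.0177
gripper_force: 30.0
```

```bash
python3 -c "
from h import *
inc([.5302,-.0181,.238],-80.2)"
```

```text
t 5.92 pos [ 0.5364 -0.0188  0.2405] F [ 0.4  -0.04 -4.42] q [-0.13  0.1   1.83  0.    1.21  1.26] open 0.0177
inc [-0.03   -0.0088  0.0123] [-0.      0.0001  0.0017]
```

Emit:
{"api": "arm_command", "payload": {"increments": [[0,0,0.002,0,0,0],[0,0,0.004,0,0,0],[0,0,0.006,0,0,0],[0,0,0.008,0,0,0],[0,0,0.008,0,0,0]]}}

```text
t: 6.55
tool_pos: [0.5365, -0.0188, 0.2389]
orientation: [-3.129, -0.277, 0.0]
force: [-0.7, 0.1, -4.6]
opening: 0.0179
gripper_force: 30.0
```

Emit:
{"api": "arm_command", "payload": {"increments": [[0,0,0.002,0,0,0],[0,0,0.004,0,0,0],[0,0,0.005,0,0,0],[0,0,0.006,0,0,0],[0,0,0.006,0,0,0]]}}

```text
t: 7.18
tool_pos: [0.5366, -0.0188, 0.2381]
orientation: [3.129, 0.277, 0.0]
force: [-2.4, -1.4, 1.3]
opening: 0.0181
gripper_force: 30.0
```

Emit:
{"api": "arm_command", "payload": {"increments": [[0,0,0,0,0,0],[0,-0.02,0,0,0,0],[0,-0.045,0,0,0,0],[0,-0.07,0,0,0,0],[0,-0.07,0,0,0,0]], "force": 8}}

```text
t: 7.8
tool_pos: [0.5342, -0.0044, 0.2381]
orientation: [-3.129, -0.278, -0.001]
force: [0.1, 0.5, 2.5]
opening: 0.0177
gripper_force: 8.0
```

Emit:
{"api": "arm_command", "payload": {"increments": [[0,-0.02,0,0,0,0],[0,-0.04,0,0,0,0],[0,-0.06,0,0,0,0],[0,-0.07,0,0,0,0],[0,-0.07,0,0,0,0]]}}

```text
t: 8.43
tool_pos: [0.5317, 0.009, 0.2381]
orientation: [-3.129, -0.277, -0.001]
force: [-0.2, -3.0, 5.0]
opening: 0.0178
gripper_force: 8.0
```

```bash
python3 -c "
from h import *
c=snap('wrist','pics/w4.png')
inc([.5302,-.0181,.238],-80.2)
cv2.imwrite('pics/w4L.png',cv2.resize(c['image'][90:330,0:400,::-1],(800,480),interpolation=cv2.INTER_CUBIC))"
```

```text
t 8.47 pos [0.5317 0.009  0.2381] F [-0.43 -3.    6.82] q [-0.08  0.09  1.84  0.    1.2   1.31] open 0.0181
inc [-0.0313  0.1319  0.0003] [-0.     -0.0002  0.0018]
```

View pics/w4L.png

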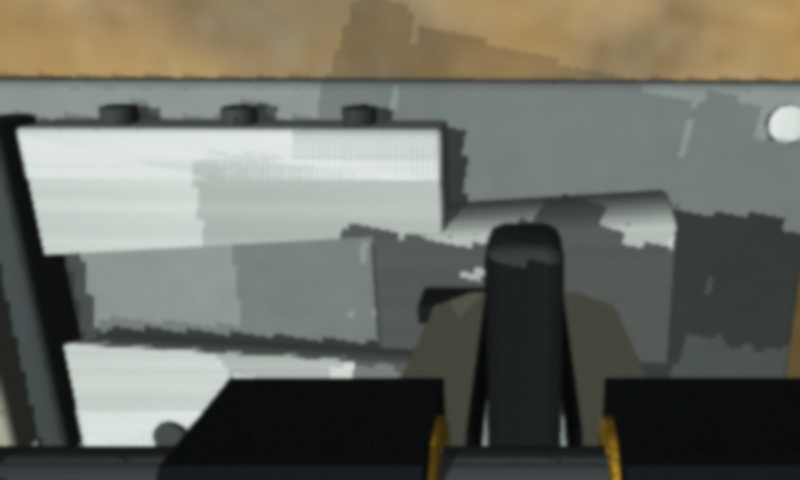

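The nose, at about (375,290), is inside the mouth between both rails, with the foot flat and almost no side force. I'll go on with a soft grip and feel for contact.

Emit:
{"api": "arm_command", "payload": {"increments": [[0,0,-0.002,0,0,0],[0,-0.015,-0.002,0,0,0],[0,-0.03,-0.002,0,0,0],[0,-0.045,-0.002,0,0,0],[0,-0.045,-0.002,0,0,0]], "force": 5}}

```text
t: 9.1
tool_pos: [0.5298, 0.0181, 0.2381]
orientation: [-3.129, -0.277, 0.001]
force: [0.0, -0.8, 4.1]
opening: 0.0182
gripper_force: 5.0
```

Emit:
{"api": "arm_command", "payload": {"increments": [[0,-0.01,0,0,0,0],[0,-0.02,0,0,0,0],[0,-0.03,0,0,0,0],[0,-0.04,0,0,0,0],[0,-0.04,0,0,0,0]]}}

```text
t: 9.72
tool_pos: [0.5285, 0.0258, 0.2381]
orientation: [-3.129, -0.277, 0.0]
force: [-0.1, -3.2, 3.0]
opening: 0.0181
gripper_force: 5.0
```

Emit:
{"api": "arm_command", "payload": {"increments": [[0,-0.005,0,0,0,0],[0,-0.01,0,0,0,0],[0,-0.015,0,0,0,0],[0,-0.02,0,0,0,0],[0,-0.02,0,0,0,0]]}}

```text
t: 10.35
tool_pos: [0.5278, 0.0294, 0.2381]
orientation: [3.129, 0.277, -0.001]
force: [-0.9, -5.0, 4.0]
opening: 0.0181
gripper_force: 5.0
```

Emit:
{"api": "arm_command", "payload": {"increments": [[0,0,0,0,0,0],[0,0,0,0,0,0],[0,0,-0.05,0,0,0],[0,0,-0.2,0,0,0],[0,0,-0.32,0,0,0]], "fingers": -0.4}}

```text
t: 10.98
tool_pos: [0.528, 0.0296, 0.3038]
orientation: [-3.129, -0.277, -0.001]
force: [0.8, -0.2, 0.5]
opening: 0.0628
gripper_force: 0.0
```

```bash
python3 -c "
from h import *
c=snap('wrist','pics/w5.png')
inc([.5302,-.0181,.238],-80.2)
cv2.imwrite('pics/w5L.png',cv2.resize(c['image'][:,:,::-1],(800,600),interpolation=cv2.INTER_CUBIC))"
```

```text
t 11.03 pos [0.5292 0.0296 0.3075] F [1.91 0.38 2.06] q [-0.04  0.01  1.8   0.    1.33  1.35] open 0.0639
inc [-0.0388  0.2354  0.3473] [ 0.0003 -0.0018  0.0018]
```

View pics/w5L.png

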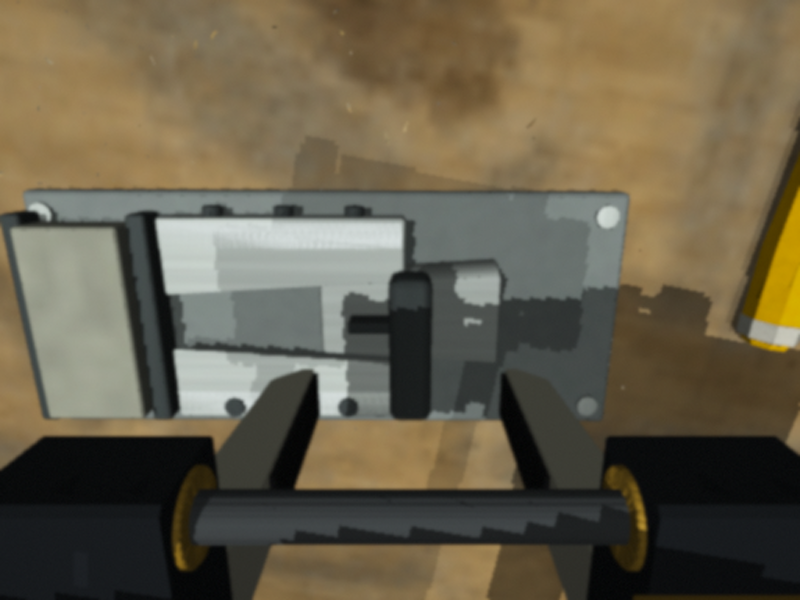

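The view shows the rest seated squarely between the rails: tail edge at (500,265–360), bar at (410,345). Next I push on the tail with closed fingertips.

```bash
python3 -c "
from h import *
inc([.5385,-.0488,.300],-80.2)"
```

```text
t 11.03 pos [0.5292 0.0296 0.3075] F [1.91 0.38 2.06] q [-0.04  0.01  1.8   0.    1.33  1.35] open 0.0639
inc [-0.0232  0.3941  0.0375] [ 0.0003 -0.0018  0.0018]
```

Emit:
{"api": "arm_command", "payload": {"increments": [[-0.005,0.1,0,0,0,0.002],[-0.01,0.2,0,0,0,0.002],[-0.015,0.3,0,0,0,0.002],[-0.02,0.39,0,0,0,0.002],[-0.02,0.39,0,0,0,0.002]], "fingers": 1, "force": 20}}

```text
t: 11.65
tool_pos: [0.5377, -0.0497, 0.3017]
orientation: [-3.13, -0.263, 0.001]
force: [-0.1, 0.0, 0.3]
opening: 0.0195
gripper_force: 0.0
```

Emit:
{"api": "arm_command", "payload": {"increments": [[0,0,0.1,0,0,0],[0,0,0.2,0,0,0],[0,0,0.3,0,0,0],[0,0,0.4,0,0,0],[0,0,0.4,0,0,0]]}}

```text
t: 12.28
tool_pos: [0.5366, -0.0475, 0.2203]
orientation: [-3.129, -0.267, 0.006]
force: [0.3, 0.8, -0.1]
opening: 0.0008
gripper_force: 0.0
```

```bash
python3 -c "
from h import *
inc([.5385,-.0488,.203],-80.2)"
```

```text
t 12.28 pos [ 0.5366 -0.0475  0.2203] F [ 0.26  0.77 -0.08] q [-0.18  0.14  1.83  0.    1.18  1.22] open 0.0008
inc [0.0085 0.0082 0.0864] [-0.0005  0.0012 -0.0002]
```

Emit:
{"api": "arm_command", "payload": {"increments": [[0.006,0,0.03,0,0,0],[0.006,0,0.05,0,0,0],[0.006,0,0.07,0,0,0],[0.006,0,0.086,0,0,0],[0.006,0,0.086,0,0,0]]}}

```text
t: 12.9
tool_pos: [0.5387, -0.0478, 0.2047]
orientation: [-3.13, -0.267, 0.001]
force: [-0.6, -1.0, -0.3]
opening: 0.0006
gripper_force: 0.0
```

Emit:
{"api": "arm_command", "payload": {"increments": [[0,-0.01,0,0,0,0],[0,-0.02,0,0,0,0],[0,-0.03,0,0,0,0],[0,-0.04,0,0,0,0],[0,-0.04,0,0,0,0]]}}

```text
t: 13.52
tool_pos: [0.5375, -0.0398, 0.2049]
orientation: [-3.13, -0.267, -0.0]
force: [0.6, -0.4, -0.3]
opening: 0.0009
gripper_force: 0.0
```

Emit:
{"api": "arm_command", "payload": {"increments": [[0,-0.01,0,0,0,0],[0,-0.02,0,0,0,0],[0,-0.03,0,0,0,0],[0,-0.04,0,0,0,0],[0,-0.04,0,0,0,0]]}}

```text
t: 14.15
tool_pos: [0.5361, -0.0319, 0.2049]
orientation: [-3.13, -0.267, 0.0]
force: [0.1, 0.4, 1.2]
opening: 0.0003
gripper_force: 0.0
```

```bash
python3 -c "
from h import *
c=dict(np.load('pics/w5.npz'))
f=lambda u,v,z:ray(c,u/1.5625,v/1.5625,z)
th=1.7416;o=np.array([.5200,.0413]);B=np.array([[np.cos(th),np.sin(th)],[-np.sin(th),np.cos(th)]])
b=lambda p:(B@(p[:2]-o)*1000).round(1)
for n,u,v,z in [('plate c',627,193,.012),('plate c far',25,192,.012),('plate near',602,417,.012),('railF in stone',165,294,.03),('railN in stone',174,349,.03),('railF open out',404,218,.03),('tail far bot',497,261,.012),('tail mid bot',500,340,.012),('bar',410,345,.079)]: print(n,b(f(u,v,z)))
inc([.5385,-.0488,.203],-80.2)
"
```

```text
plate c [-122.8  -66.5]
plate c far [182.2 -65.5]
plate near [-124.    59.7]
railF in stone [109.5 -17.2]
railN in stone [108.6  12.2]
railF open out [-10.  -55.6]
tail far bot [-58.8 -31.2]
tail mid bot [-62.8  12.9]
bar [-13.1  -9.2]
t 14.15 pos [ 0.5361 -0.0319  0.2049] F [0.09 0.35 1.25] q [-0.15  0.16  1.84  0.    1.14  1.25] open 0.0003
inc [-0.0024  0.0853  0.0096] [-0.      0.     -0.0002]
```

Emit:
{"api": "arm_command", "payload": {"increments": [[0,-0.007,0,0,0,0],[0,-0.014,0,0,0,0],[0,-0.021,0,0,0,0],[0,-0.028,0,0,0,0],[0,-0.03,0,0,0,0]]}}

```text
t: 14.78
tool_pos: [0.5351, -0.0262, 0.205]
orientation: [3.13, 0.267, -0.0]
force: [-0.4, -3.5, 0.4]
opening: 0.0003
gripper_force: 1.4
```

Emit:
{"api": "arm_command", "payload": {"increments": [[0,-0.005,0,0,0,0],[0,-0.01,0,0,0,0],[0,-0.015,0,0,0,0],[0,-0.02,0,0,0,0],[0,-0.02,0,0,0,0]]}}

```text
t: 15.4
tool_pos: [0.5344, -0.0221, 0.2049]
orientation: [-3.13, -0.267, 0.0]
force: [-0.1, -2.4, 0.1]
opening: 0.0006
gripper_force: 1.3
```

Emit:
{"api": "arm_command", "payload": {"increments": [[0,-0.003,0,0,0,0],[0,-0.006,0,0,0,0],[0,-0.009,0,0,0,0],[0,-0.01,0,0,0,0],[0,-0.01,0,0,0,0]]}}

```text
t: 16.02
tool_pos: [0.5341, -0.0202, 0.2049]
orientation: [-3.13, -0.267, 0.0]
force: [-0.1, -3.7, 0.3]
opening: 0.0008
gripper_force: 1.6
```

Emit:
{"api": "arm_command", "payload": {"increments": [[0,-0.003,0,0,0,0],[0,-0.006,0,0,0,0],[0,-0.009,0,0,0,0],[0,-0.01,0,0,0,0],[0,-0.01,0,0,0,0]]}}

```text
t: 16.65
tool_pos: [0.5337, -0.0182, 0.2049]
orientation: [-3.13, -0.267, 0.0]
force: [-0.6, -3.8, 0.9]
opening: 0.0002
gripper_force: 1.7
```

Emit:
{"api": "arm_command", "payload": {"increments": [[0,-0.003,0,0,0,0],[0,-0.006,0,0,0,0],[0,-0.009,0,0,0,0],[0,-0.01,0,0,0,0],[0,-0.01,0,0,0,0]]}}

```text
t: 17.27
tool_pos: [0.5334, -0.0163, 0.2049]
orientation: [-3.13, -0.267, 0.0]
force: [-0.2, -4.4, 0.7]
opening: 0.0004
gripper_force: 1.9
```

Emit:
{"api": "arm_command", "payload": {"increments": [[0,-0.003,0,0,0,0],[0,-0.006,0,0,0,0],[0,-0.009,0,0,0,0],[0,-0.01,0,0,0,0],[0,-0.01,0,0,0,0]]}}

```text
t: 17.9
tool_pos: [0.533, -0.0143, 0.2049]
orientation: [3.13, 0.267, -0.0]
force: [-1.6, -5.2, 1.5]
opening: 0.0003
gripper_force: 2.2
```

Emit:
{"api": "arm_command", "payload": {"increments": [[0,-0.001,0,0,0,0],[0,-0.002,0,0,0,0],[0,-0.003,0,0,0,0],[0,-0.004,0,0,0,0],[0,-0.005,0,0,0,0]]}}

```text
t: 18.52
tool_pos: [0.5329, -0.0134, 0.2049]
orientation: [3.13, 0.267, -0.0]
force: [-1.4, -5.2, 0.5]
opening: 0.0007
gripper_force: 2.4
```

Emit:
{"api": "arm_command", "payload": {"increments": [[0,-0.002,0,0,0,0],[0,-0.003,0,0,0,0],[0,-0.004,0,0,0,0],[0,-0.005,0,0,0,0],[0,-0.006,0,0,0,0]]}}

```text
t: 19.15
tool_pos: [0.5326, -0.0123, 0.2049]
orientation: [3.13, 0.267, -0.0]
force: [-1.6, -5.3, 0.4]
opening: 0.0006
gripper_force: 2.5
```

A small side force of about 2.5 N is building, so I'll ease the tool about 0.5 mm to the left while going on.

Emit:
{"api": "arm_command", "payload": {"increments": [[-0.001,0,0,0,0,0],[-0.002,-0.001,0,0,0,0],[-0.003,-0.002,0,0,0,0],[-0.003,-0.003,0,0,0,0],[-0.003,-0.005,0,0,0,0]]}}

```text
t: 19.77
tool_pos: [0.532, -0.0112, 0.2049]
orientation: [-3.13, -0.267, -0.0]
force: [-1.3, -2.2, -0.7]
opening: 0.0004
gripper_force: 1.4
```

Emit:
{"api": "arm_command", "payload": {"increments": [[-0.001,-0.001,0,0,0,0],[-0.001,-0.003,0,0,0,0],[-0.001,-0.004,0,0,0,0],[-0.001,-0.006,0,0,0,0],[-0.001,-0.006,0,0,0,0]]}}

```text
t: 20.4
tool_pos: [0.5315, -0.0101, 0.2049]
orientation: [-3.13, -0.267, 0.0]
force: [-0.2, -2.6, -0.0]
opening: 0.0008
gripper_force: 1.2
```

Emit:
{"api": "arm_command", "payload": {"increments": [[0,-0.001,0,0,0,0],[0,-0.003,0,0,0,0],[0,-0.004,0,0,0,0],[0,-0.006,0,0,0,0],[0,-0.006,0,0,0,0]]}}

```text
t: 21.02
tool_pos: [0.5313, -0.009, 0.2049]
orientation: [3.13, 0.267, -0.0]
force: [-1.2, -4.4, 1.8]
opening: 0.0006
gripper_force: 1.9
```

Emit:
{"api": "arm_command", "payload": {"increments": [[-0.001,-0.001,0,0,0,0],[-0.001,-0.003,0,0,0,0],[-0.001,-0.004,0,0,0,0],[-0.001,-0.006,0,0,0,0],[-0.001,-0.006,0,0,0,0]]}}

```text
t: 21.65
tool_pos: [0.5309, -0.0078, 0.2049]
orientation: [3.13, 0.267, -0.0]
force: [-0.9, -3.8, 0.4]
opening: 0.0007
gripper_force: 2.0
```

Emit:
{"api": "arm_command", "payload": {"increments": [[-0.001,-0.001,0,0,0,0],[-0.001,-0.003,0,0,0,0],[-0.001,-0.004,0,0,0,0],[-0.001,-0.006,0,0,0,0],[-0.001,-0.006,0,0,0,0]]}}

```text
t: 22.28
tool_pos: [0.5305, -0.0066, 0.2049]
orientation: [-3.13, -0.267, 0.0]
force: [-0.1, -5.0, 0.6]
opening: 0.0004
gripper_force: 1.9
```

Emit:
{"api": "arm_command", "payload": {"increments": [[-0.001,-0.001,0,0,0,0],[-0.001,-0.003,0,0,0,0],[-0.001,-0.004,0,0,0,0],[-0.001,-0.006,0,0,0,0],[-0.001,-0.006,0,0,0,0]]}}

```text
t: 22.9
tool_pos: [0.5301, -0.0055, 0.205]
orientation: [-3.13, -0.267, -0.0]
force: [-1.8, -4.4, 1.4]
opening: 0.0006
gripper_force: 1.7
```

Emit:
{"api": "arm_command", "payload": {"increments": [[-0.001,-0.001,0,0,0,0],[-0.002,-0.003,0,0,0,0],[-0.002,-0.004,0,0,0,0],[-0.002,-0.006,0,0,0,0],[-0.002,-0.006,0,0,0,0]]}}

```text
t: 23.52
tool_pos: [0.5296, -0.0043, 0.205]
orientation: [-3.13, -0.267, -0.0]
force: [1.2, -1.5, -0.4]
opening: 0.0003
gripper_force: 0.9
```

Emit:
{"api": "arm_command", "payload": {"increments": [[0,-0.001,0,0,0,0],[0,-0.003,0,0,0,0],[0,-0.004,0,0,0,0],[0,-0.006,0,0,0,0],[0,-0.006,0,0,0,0]]}}

```text
t: 24.15
tool_pos: [0.5293, -0.0032, 0.2049]
orientation: [3.13, 0.267, -0.0]
force: [-0.2, -2.5, 0.6]
opening: 0.0005
gripper_force: 1.3
```

Emit:
{"api": "arm_command", "payload": {"increments": [[-0.001,-0.001,0,0,0,0],[-0.001,-0.003,0,0,0,0],[-0.001,-0.004,0,0,0,0],[-0.001,-0.006,0,0,0,0],[-0.001,-0.006,0,0,0,0]]}}

```text
t: 24.78
tool_pos: [0.529, -0.002, 0.205]
orientation: [-3.13, -0.267, -0.0]
force: [0.7, -2.7, -0.1]
opening: 0.0004
gripper_force: 1.0
```

Emit:
{"api": "arm_command", "payload": {"increments": [[0,-0.001,0,0,0,0],[0,-0.003,0,0,0,0],[0,-0.004,0,0,0,0],[0,-0.006,0,0,0,0],[0,-0.006,0,0,0,0]]}}

```text
t: 25.4
tool_pos: [0.5287, -0.0008, 0.2049]
orientation: [3.13, 0.267, -0.0]
force: [-0.1, -2.2, 0.4]
opening: 0.0003
gripper_force: 1.3
```

Emit:
{"api": "arm_command", "payload": {"increments": [[0,-0.001,0,0,0,0],[0,-0.003,0,0,0,0],[0,-0.004,0,0,0,0],[0,-0.006,0,0,0,0],[0,-0.006,0,0,0,0]]}}

```text
t: 26.02
tool_pos: [0.5285, 0.0003, 0.2049]
orientation: [3.13, 0.267, -0.0]
force: [-1.5, -4.0, 0.8]
opening: 0.0004
gripper_force: 1.8
```

Emit:
{"api": "arm_command", "payload": {"increments": [[-0.001,-0.001,0,0,0,0],[-0.002,-0.002,0,0,0,0],[-0.002,-0.003,0,0,0,0],[-0.002,-0.004,0,0,0,0],[-0.002,-0.005,0,0,0,0]]}}

```text
t: 26.65
tool_pos: [0.528, 0.0013, 0.205]
orientation: [-3.13, -0.267, -0.0]
force: [1.1, -3.1, -0.6]
opening: -0.0
gripper_force: 1.1
```

Emit:
{"api": "arm_command", "payload": {"increments": [[0,-0.001,0,0,0,0],[0,-0.002,0,0,0,0],[0,-0.003,0,0,0,0],[0,-0.004,0,0,0,0],[0,-0.005,0,0,0,0]]}}

```text
t: 27.28
tool_pos: [0.5278, 0.0022, 0.2049]
orientation: [-3.13, -0.267, 0.0]
force: [0.8, -2.1, -0.2]
opening: 0.0006
gripper_force: 1.2
```

Emit:
{"api": "arm_command", "payload": {"increments": [[0,-0.001,0,0,0,0],[0,-0.002,0,0,0,0],[0,-0.003,0,0,0,0],[0,-0.004,0,0,0,0],[0,-0.005,0,0,0,0]]}}

```text
t: 27.9
tool_pos: [0.5276, 0.0032, 0.2049]
orientation: [-3.13, -0.267, 0.0]
force: [1.0, -2.0, 0.3]
opening: 0.0001
gripper_force: 1.2
```

Emit:
{"api": "arm_command", "payload": {"increments": [[0,-0.001,0,0,0,0],[0,-0.003,0,0,0,0],[0,-0.004,0,0,0,0],[0,-0.005,0,0,0,0],[0,-0.006,0,0,0,0]]}}

```text
t: 28.52
tool_pos: [0.5274, 0.0044, 0.2049]
orientation: [-3.13, -0.267, 0.0]
force: [0.9, -2.8, 0.5]
opening: 0.0004
gripper_force: 1.3
```

Emit:
{"api": "arm_command", "payload": {"increments": [[0,-0.001,0,0,0,0],[0,-0.003,0,0,0,0],[0,-0.004,0,0,0,0],[0,-0.005,0,0,0,0],[0,-0.006,0,0,0,0]]}}

```text
t: 29.15
tool_pos: [0.5273, 0.0053, 0.205]
orientation: [3.13, 0.267, 0.0]
force: [-0.1, -4.9, 1.0]
opening: 0.0009
gripper_force: 2.9
```

Emit:
{"api": "arm_command", "payload": {"increments": [[0,-0.001,0,0,0,0],[0,-0.001,0,0,0,0],[0,-0.002,0,0,0,0],[0,-0.002,0,0,0,0],[0,-0.002,0,0,0,0]]}}

```text
t: 29.78
tool_pos: [0.5272, 0.0054, 0.205]
orientation: [3.129, 0.267, 0.0]
force: [-0.3, -7.5, -0.4]
opening: 0.0003
gripper_force: 3.5
```

It's binding now: the tip moved 0.1 mm for 0.4 mm commanded. I'll raise the push gently.

Emit:
{"api": "arm_command", "payload": {"increments": [[0,-0.001,0,0,0,0],[0,-0.001,0,0,0,0],[0,-0.002,0,0,0,0],[0,-0.002,0,0,0,0],[0,-0.002,0,0,0,0]]}}

```text
t: 30.4
tool_pos: [0.5272, 0.0056, 0.205]
orientation: [3.129, 0.267, 0.0]
force: [-0.4, -7.8, -0.3]
opening: 0.0008
gripper_force: 4.3
```

Emit:
{"api": "arm_command", "payload": {"increments": [[0,-0.001,0,0,0,0],[0,-0.001,0,0,0,0],[0,-0.002,0,0,0,0],[0,-0.002,0,0,0,0],[0,-0.002,0,0,0,0]]}}

```text
t: 31.02
tool_pos: [0.5272, 0.0057, 0.205]
orientation: [3.128, 0.266, 0.0]
force: [1.0, -10.4, -1.6]
opening: 0.0004
gripper_force: 5.1
```

Emit:
{"api": "arm_command", "payload": {"increments": [[0,-0.001,0,0,0,0],[0,-0.001,0,0,0,0],[0,-0.001,0,0,0,0],[0,-0.002,0,0,0,0],[0,-0.002,0,0,0,0]]}}

```text
t: 31.65
tool_pos: [0.5272, 0.0058, 0.205]
orientation: [3.127, 0.266, 0.001]
force: [0.6, -12.0, -0.5]
opening: 0.0004
gripper_force: 6.0
```

Emit:
{"api": "arm_command", "payload": {"increments": [[0,0,0,0,0,0],[0,0,0,0,0,0],[0,-0.001,0,0,0,0],[0,-0.001,0,0,0,0],[0,-0.001,0,0,0,0]]}}

```text
t: 32.28
tool_pos: [0.5271, 0.0059, 0.205]
orientation: [3.127, 0.266, 0.001]
force: [1.9, -12.1, -2.3]
opening: 0.0006
gripper_force: 6.4
```

It's wedged at about 12 N with little side force. Backing off and lifting clear.

Emit:
{"api": "arm_command", "payload": {"increments": [[0,0.01,0,0,0,0],[0,0.03,0,0,0,0],[0,0.06,0,0,0,0],[0,0.1,0,0,0,0],[0,0.1,0,0,0,0]]}}

```text
t: 32.9
tool_pos: [0.5304, -0.0129, 0.205]
orientation: [-3.13, -0.266, -0.0]
force: [0.6, 0.1, -0.0]
opening: 0.0007
gripper_force: 0.0
```

Emit:
{"api": "arm_command", "payload": {"increments": [[0,0,-0.1,0,0,0],[0,0,-0.25,0,0,0],[0,0,-0.4,0,0,0],[0,0,-0.5,0,0,0],[0,0,-0.5,0,0,0]]}}

```text
t: 33.52
tool_pos: [0.5311, -0.0124, 0.3069]
orientation: [3.13, 0.267, 0.006]
force: [-0.1, 0.2, 0.3]
opening: 0.0005
gripper_force: 0.0
```

```bash
python3 -c "
from h import *
c=snap('wrist','pics/w6.png');inc([.53,0,.3],-80.2)
t=snap('top','pics/t6.png')
cv2.imwrite('pics/end.png',np.hstack([cv2.resize(c['image'],(400,300)),cv2.resize(t['image'],(400,300))])[:,:,::-1])"
```

```text
t 33.58 pos [ 0.5305 -0.0124  0.3053] F [ 0.09  0.1  -0.79] q [-0.12  0.01  1.8   0.    1.33  1.28] open 0.0006
inc [ 0.008  -0.0613  0.0263] [ 0.0001 -0.0004 -0.0003]
```

View pics/end.png

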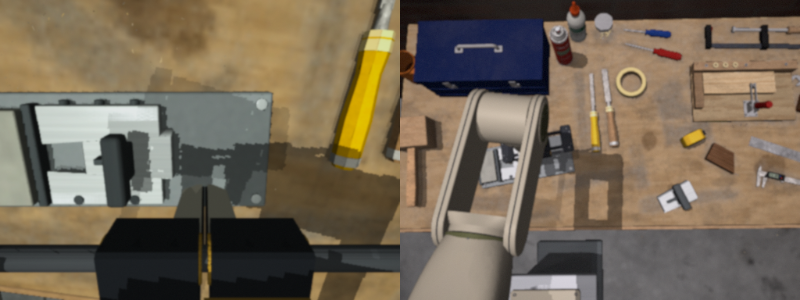

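The rest sits square and deep between the rails (bar at (117,170), tail at (170,150)), clear of the gripper, and the chisels and tape are where they were. Handing in.

```bash
python3 -c "
from plant import *
print(close_job())"
```

```text
the job is handed in; nothing more can be done
None
```

The small tool rest is wedged between the rails, narrow end towards the stone, pushed home at about 12 N with small side forces, and left there; chisels and tape measure were not touched, and the job was handed in at about 34 s of the 61 s allowed.

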